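Load, square up and shelve the cane tray for the kiln

ROBOT

A 6-joint arm with a two-finger parallel gripper is mounted at the origin on the work surface. World frame = base frame: x ahead of the robot, y to its left, z up, the work surface at z = 0. Lengths are in mm, angles in rad, forces in N, time in s.
With the tool pointing down it reaches from about 350 to 775 mm from the base axis. Payload 7.3 kg.
Tool frame: the origin (TCP) lies at the very end of the fingers, on their centre line; the grasp point (between the pads) lies 19 mm behind it (r.grip_point_offset is the distance from the TCP to the grasp point, in mm); z points along the fingers, y is the line along which they close (so a half turn about z gives the same grasp; the last joint's range is limited). The gripper opens to 92 mm and grips with 3 to 60 N. Pads are 19 mm wide; open, the fingers measure 130 mm over their backs; the gripper's body (75 mm by 190 mm) begins 47 mm behind the grasp point.
Start: joints at [1.092, 0.342, 1.524, -0, 1.275, -0.146], TCP at [171.499, 496.219, 226.741] pointing down, gripper open.
Joint ranges: [-2.53, 2.53], [-0.77, 2.02], [0.04, 2.7], [-1, 4.14], [0.28, 2.66], [-3.11, 3.11]. Speed limits (rad/s): [2.57, 2.57, 3.14, 3.14, 3.14, 3.14].

INTERFACE

Orientations are given as a rotation vector (axis times angle).
In Python, from plant import r gives the robot as it stands. Calls block until the motion is done:
- r.move_pose(position, orientation): joint-space move of the TCP to a pose.
- r.move_l(position, frame=None, max_speed=150, force_limit=None): straight line of the TCP; frame=None keeps the orientation; max_speed is the mean speed in mm/s. With force_limit (N) it stops when the force on the tool has changed by that much, and returns True; else False.
- r.move_j(angles): joint-space move.
- r.set_gripper(opening): finger opening in mm; the grip force is fixed at half the most; returns when the fingers have stopped.
- r.hold(seconds).
- r.ik(position, orientation): joint angles nearest the present ones, or None.
- r.get_obs(): the state.
- r.get_image(name): name is "scene" or "top" or "wrist"; returns a dict with "pixels" (480x640x3 uint8, red, green, blue), "range_z" (480x640 float32, mm along the optical axis (not along the pixel's ray), 0 where there is no reading), "mtx" (3x3 intrinsics, pixels), "dist" ([k1, k2, p1, p2, k3] as OpenCV has them; the pictures are not rectified), "world_to_cam" (4x4, takes a point from world to camera coordinates); the wrist camera has in their place "mount" (4x4, takes a point from camera to tool coordinates, whose origin is the TCP and whose axes are the flange's). Camera axes: x right, y down, z forward; pixel columns grow to the right and rows downward; lengths in mm; the calibration is good to about 2 mm. A picture is of the moment at which its call begins: read the wrist's pose just before it.
A pose or a line that the arm cannot do raises r.IKError and nothing moves.
- r.finish_job(): hands the job in; it is judged then, once.
The state is a dict: "t": time; "joints": joint angles; "joint_vel": joint speeds; "joint_efforts": joint torques, N m; "tool_pos": TCP position; "eef_rot": TCP orientation; "wrist_force": force on the tool from outside, world axes, zero at the start; "moment": the same for the moment, N m; "grip_width": finger opening in mm; "grasp_force": force on a finger pad.
Only numpy, scipy, OpenCV 4.12 (cv2) and the standard library are available. Lean on these libraries where they do the work, as an engineer would, in place of code of your own. Each camera call takes 0.05 s, during which the arm holds its last target. There are 200 camera calls.

TASK

Try each loose glass cane from the board in a free groove of the cane tray: the ones that drop down into a groove stay there, the ones too thick to go down go in the grey offcut tray. When every cane that fits is loaded, square them up by pressing the tray's plain back end flat against the bench stop, then turn the tray round and press its door end (the one with the upright lug) against the stop too, so that the canes are flush with both ends. Finish with the tray lying square in the middle of the kiln's white shelf, lug end away from the kiln, and leave the other things on the bench alone.

Things in the scene. Friction and masses are not known exactly. Their poses are not given: they have to be found in the camera images.
- c1_mid (a point): cobalt-blue eight-sided glass cane, 160 mm long, point at its centre, x along its length. It is either 16 mm across flats (goes down into a tray groove) or 21 mm (does not); which is not said; at most two of c1 to c5 are 16 mm, so there is always a groove for each that fits. It starts lying flat on an 8 mm thick board on the bench; may be absent (None). Glass, about 80 to 140 g, takes a firm grip.
- c2_mid (a point): cobalt-blue eight-sided glass cane, 160 mm long, point at its centre, x along its length. It is either 16 mm across flats (goes down into a tray groove) or 21 mm (does not); which is not said; at most two of c1 to c5 are 16 mm, so there is always a groove for each that fits. It starts lying flat on an 8 mm thick board on the bench; may be absent (None). Glass, about 80 to 140 g, takes a firm grip.
- c3_mid (a point): cobalt-blue eight-sided glass cane, 160 mm long, point at its centre, x along its length. It is either 16 mm across flats (goes down into a tray groove) or 21 mm (does not); which is not said; at most two of c1 to c5 are 16 mm, so there is always a groove for each that fits. It starts lying flat on an 8 mm thick board on the bench; may be absent (None). Glass, about 80 to 140 g, takes a firm grip.
- c4_mid (a point): cobalt-blue eight-sided glass cane, 160 mm long, point at its centre, x along its length. It is either 16 mm across flats (goes down into a tray groove) or 21 mm (does not); which is not said; at most two of c1 to c5 are 16 mm, so there is always a groove for each that fits. It starts lying flat on an 8 mm thick board on the bench; may be absent (None). Glass, about 80 to 140 g, takes a firm grip.
- c5_mid (a point): cobalt-blue eight-sided glass cane, 160 mm long, point at its centre, x along its length. It is either 16 mm across flats (goes down into a tray groove) or 21 mm (does not); which is not said; at most two of c1 to c5 are 16 mm, so there is always a groove for each that fits. It starts lying flat on an 8 mm thick board on the bench; may be absent (None). Glass, about 80 to 140 g, takes a firm grip.
- p1_mid (a point): cobalt-blue eight-sided glass cane, 160 mm long, point at its centre, x along its length. It is 16 mm across flats and starts in one of the tray's grooves, sticking out of one end of the tray by 11 to 20 mm. Glass, about 80 to 140 g, takes a firm grip.
- p2_mid (a point): cobalt-blue eight-sided glass cane, 160 mm long, point at its centre, x along its length. It is 16 mm across flats and starts in one of the tray's grooves, sticking out of one end of the tray by 11 to 20 mm. Glass, about 80 to 140 g, takes a firm grip.
- tray: steel cane tray, 160 mm long (x), 206 wide (y), 0.5 kg; two end blocks 30 mm thick (x) and 34 high, each with 4 grooves 19 wide at y = -84, -42, 42, 84 mm, floor 20 mm above the underside, open to the ends; between the blocks (100 mm) only a low spine and the grip, so fingers may go down beside a cane. Origin: centre of underside. A cane lying in a groove has its centre at z = 28 mm; one too thick stays at 38 or more
- tray_grip (a point): centre of the tray's wooden carrying grip, 63 mm above the middle of the tray's underside, axes as the tray's: a bar 96 mm long (x), 18 mm wide (y), 34 mm high, its top 80 mm above the underside; take it from above, across y, with the fingertips above the canes (whose tops are 36 mm above the underside)
- tray_back (a point): middle of the outer face of the tray's back end (80 mm from the tray's centre along its -x), 20 mm above the underside; this end is plain
- tray_door (a point): middle of the outer face of the tray's door end (80 mm along its +x), 20 mm above the underside; this end carries an upright steel pull lug with an eye, 44 mm wide, reaching 66 mm above the underside
- stop: bench stop: a bent steel angle fixed to the bench, 230 mm long (its y), upright leg 45 mm high and 6 mm thick, screwed foot behind it (to its +x). Origin at the foot of the middle of the flat face that the tray is pressed against; that face looks along the stop's -x, so press towards its +x. Fixed and rigid
- offcuts: offcut tray: grey open metal tray fixed on the bench, outside 150 (x) by 230 (y) by 30 mm high, walls and floor 4 mm; origin at the centre of its underside. Canes lie in it along its y
- kiln: the annealing kiln's drawn-out shelf: a white ceramic plate 200 mm (x) by 240 mm (y), 12 mm thick, fixed on the bench; origin at the centre of its underside, so its top is 12 mm above it. The kiln itself stands beyond the plate's +x edge
- bottle: bystander: blue bottle, 72 mm across, 210 mm high; origin at its underside
- jar: bystander: low jar, 68 mm across, 75 mm high; origin at its underside
- paddle: bystander: flat black graphite paddle with wooden handle, 280 mm long; origin at its underside near the middle
- marble: bystander: glass marble 56 mm across on a small wooden foot; origin at its underside
Mind the look-alikes: they are no part of the job. What is shaped like the part that bears c3_mid but orange or yellow is not meant.

How it is judged (in metres and radians):
On the way, in this order (a step that is already met when the one before it is completed fails the run):
1. every loose cane that fits lies down in a tray groove (x of c1_mid in the frame of tray_grip between -0.025 and 0.025 m and z of c1_mid in the frame of tray_grip between -0.039 and -0.031 m and y of c1_mid in the frame of tray_grip between -0.1 and 0.1 m and angle between the x axis of each of c1_mid, c3_mid and the x axis of tray_grip, either way round below 0.1 rad and x of c3_mid in the frame of tray_grip between -0.025 and 0.025 m and z of c3_mid in the frame of tray_grip between -0.039 and -0.031 m and y of c3_mid in the frame of tray_grip between -0.1 and 0.1 m), for 0.2 s.
2. the tray's back end is pressed flat against the bench stop (touching with over 1 N) (x of tray_back in the frame of stop between -0.006 and 0.004 m and y of tray_back in the frame of stop between -0.03 and 0.03 m and angle between the x axis of tray_grip and the x axis of stop, either way round below 0.06 rad and contact force between tray and stop above 1 N), for 0.02 s.
3. the tray, turned round, has its door end pressed flat against the bench stop (touching with over 1 N) (x of tray_door in the frame of stop between -0.006 and 0.004 m and y of tray_door in the frame of stop between -0.03 and 0.03 m and angle between the x axis of tray_grip and the x axis of stop, either way round below 0.06 rad and contact force between tray and stop above 1 N), for 0.02 s.
At the end, for the whole second after the job is handed in: Every 16 mm cane lies down in a tray groove, flush with both tray ends within 5 mm; every 21 mm cane lies in the offcut tray; the tray stands level and at rest on the kiln shelf, centred within 18 mm each way, square within 0.12 rad, lug end away from the kiln (x of c1_mid in the frame of tray_grip between -0.005 and 0.005 m and z of c1_mid in the frame of tray_grip between -0.039 and -0.031 m and y of c1_mid in the frame of tray_grip between -0.1 and 0.1 m and angle between the x axis of each of c1_mid, c3_mid, p1_mid, p2_mid and the x axis of tray_grip, either way round below 0.1 rad and x of c3_mid in the frame of tray_grip between -0.005 and 0.005 m and z of c3_mid in the frame of tray_grip between -0.039 and -0.031 m and y of c3_mid in the frame of tray_grip between -0.1 and 0.1 m and x of p1_mid in the frame of tray_grip between -0.005 and 0.005 m and z of p1_mid in the frame of tray_grip between -0.039 and -0.031 m and y of p1_mid in the frame of tray_grip between -0.1 and 0.1 m and x of p2_mid in the frame of tray_grip between -0.005 and 0.005 m and z of p2_mid in the frame of tray_grip between -0.039 and -0.031 m and y of p2_mid in the frame of tray_grip between -0.1 and 0.1 m and x of c2_mid in the frame of offcuts between -0.07 and 0.07 m and y of c2_mid in the frame of offcuts between -0.11 and 0.11 m and z of each of c2_mid, c4_mid, c5_mid in the frame of offcuts below 0.04 m and x of c4_mid in the frame of offcuts between -0.07 and 0.07 m and y of c4_mid in the frame of offcuts between -0.11 and 0.11 m and x of c5_mid in the frame of offcuts between -0.07 and 0.07 m and y of c5_mid in the frame of offcuts between -0.11 and 0.11 m and x of tray_grip in the frame of kiln between -0.018 and 0.018 m and y of tray_grip in the frame of kiln between -0.018 and 0.018 m and z of tray_grip in the frame of kiln between 0.069 and 0.081 m and angle between the x axis of tray_grip and the x axis of kiln, either way round below 0.12 rad and x of tray_door in the frame of kiln below -0.04 m and angle between tray_grip's own z axis and vertical below 0.05 rad and linear speed of tray below 0.02 m/s); the robot touches nothing.
It fails at once if the bottle is knocked more than 40 mm (distance of bottle from where it was at the start of the episode above 0.04 m).
It fails at once if the jar is knocked more than 40 mm (distance of jar from where it was at the start of the episode above 0.04 m).
It fails at once if the paddle is knocked more than 40 mm (distance of paddle from where it was at the start of the episode above 0.04 m).
It fails at once if the marble is knocked more than 40 mm (distance of marble from where it was at the start of the episode above 0.04 m).
Of c1, c2, c3, c4, c5 only 3 to 5 are there at a start; the rules pass over those that are not, and their reading is None.
At some moment in a run one of c1, c2, c3, c4, c5 may be knocked a few centimetres aside while the robot is not near it.
Once in a run the grip may slacken for a moment while it holds something.
It also fails if it takes over 210 s, if anything falls off the work surface, if the arm or the gripper's body presses on something with over 40 N, if the wrist force passes 120 N, or if a joint passes its speed limit or range.

## Working session

There is one attempt and no reset: what is moved stays moved. The work goes in short steps, each a Python script; the robot and the scene stay as the last script left them, time stands still between calls to the robot, and variables do not carry over. Pictures are saved under pics/ and viewed, at most 14 in all, crops included, and the job is handed in when it is done.

```bash
ls; mkdir -p pics; python3 - <<'E'
from plant import r
import cv2,numpy as np
o=r.get_obs();print(o)
for n in("top","scene"):
    im=r.get_image(n);cv2.imwrite(f"pics/{n}0.png",im["pixels"][...,::-1])
    np.savez(f"/tmp/{n}0.npz",**{k:v for k,v in im.items()})
    print(n,im["mtx"],im["dist"],im["world_to_cam"],im["range_z"].max())
E
```

```text
pics
{'t': 0.0, 'joints': array([ 1.09201700e+00,  3.42732636e-01,  1.52501547e+00,  1.04854103e-05,
        1.27536177e+00, -1.46035461e-01]), 'joint_vel': array([-6.42245661e-04, -7.10000461e-05,  9.28619003e-04,  1.13059449e-03,
        1.02584394e-04,  1.29562804e-03]), 'joint_efforts': array([-5.28622677e-04, -4.31251752e+01, -2.44213057e+01,  7.18204002e-02,
        5.62207494e-02, -1.15008074e-04]), 'tool_pos': array([171.29444845, 495.85168544, 226.0403409 ]), 'eef_rot': array([-5.20190749e-01, -3.09774291e+00,  2.26271366e-03]), 'wrist_force': array([-0.34798371,  0.32281517, -0.45961284]), 'moment': array([-0.0067606 ,  0.02363103, -0.01730805]), 'grasp_force': 0.0, 'grip_width': 91.83491123909562}
top [[475.92303664   0.         319.30131737]
 [  0.         475.92303664 243.25717788]
 [  0.           0.           1.        ]] [0.00732983 0.         0.         0.         0.        ] [[-2.64822521e-04 -9.99965256e-01 -8.33167425e-03  7.74685217e+01]
 [-9.95090359e-01  1.08810097e-03 -9.89646022e-02  5.43059512e+02]
 [ 9.89702294e-02  8.26456067e-03 -9.95056074e-01  1.16936148e+03]
 [ 0.00000000e+00  0.00000000e+00  0.00000000e+00  1.00000000e+00]] 2069.3684
scene [[575.86408731   0.         320.01422178]
 [  0.         575.86408731 238.38163323]
 [  0.           0.           1.        ]] [0.00688266 0.         0.         0.         0.        ] [[ 7.15117202e-01  6.98944465e-01 -9.16635362e-03 -4.35476334e+02]
 [ 4.34449833e-01 -4.54699022e-01 -7.77497358e-01 -1.33992649e+02]
 [-5.47595408e-01  5.52019414e-01 -6.28819398e-01  1.57876478e+03]
 [ 0.00000000e+00  0.00000000e+00  0.00000000e+00  1.00000000e+00]] 3591.1772
```

View pics/top0.png

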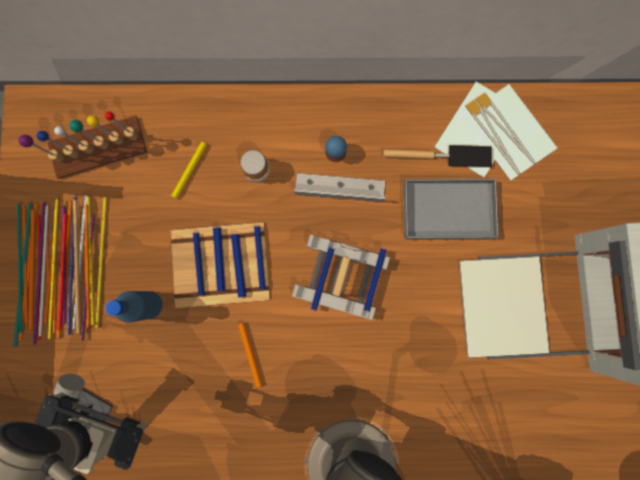

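View pics/scene0.png

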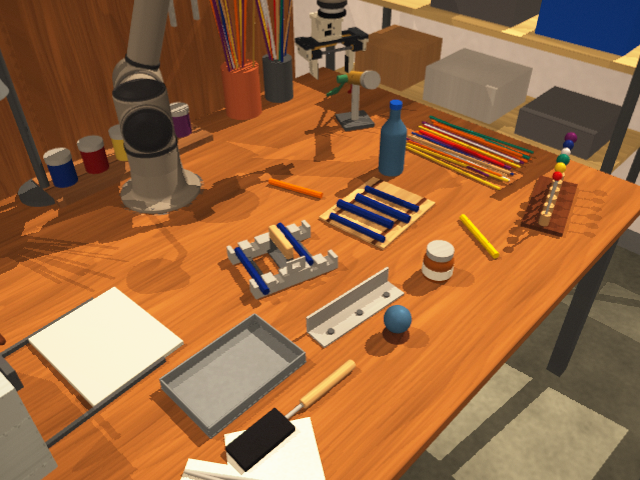

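The top view shows four loose blue canes on the board (px x 197, 218, 239 and 262, y about 260). The tray is near (343,277) with p canes at (322,280) and (375,280). The stop is at (340,187), the offcut tray at (450,209) and the shelf at (504,306). The orange and yellow sticks are decoys.

```bash
cat > h.py <<'E'
import numpy as np,cv2
from scipy.spatial.transform import Rotation as Rt
from plant import r
def w2c(im,pose=None):
    if "world_to_cam" in im: return im["world_to_cam"]
    T=np.eye(4);T[:3,:3]=Rt.from_rotvec(pose["eef_rot"]).as_matrix();T[:3,3]=pose["tool_pos"]
    return np.linalg.inv(T@im["mount"])
def onplane(px,z,im,pose=None):
    M=w2c(im,pose);u=cv2.undistortPoints(np.float64(px).reshape(-1,1,2),im["mtx"],im["dist"])[:,0]
    d=np.c_[u,np.ones(len(u))]@M[:3,:3];C=-M[:3,:3].T@M[:3,3]
    return C+d*((z-C[2])/d[:,2])[:,None]
def cloud(im,pose=None):
    v,u=np.mgrid[0:480,0:640];p=np.stack([u.ravel(),v.ravel()],1).astype(float)
    n=cv2.undistortPoints(p.reshape(-1,1,2),im["mtx"],im["dist"])[:,0]
    c=np.c_[n,np.ones(len(n))]*im["range_z"].reshape(-1,1)
    M=w2c(im,pose);return ((c-M[:3,3])@M[:3,:3]).reshape(480,640,3)
def blobs(mask,z,im,pose=None,amin=60):
    "min-area rectangles of blobs on plane z: centre, long, short, angle of the long side"
    out=[]
    for c in cv2.findContours(mask.astype(np.uint8),0,1)[0]:
        if cv2.contourArea(c)<amin: continue
        P=onplane(c.reshape(-1,2),z,im,pose)[:,:2].astype(np.float32)
        b=cv2.boxPoints(cv2.minAreaRect(P));e=[b[1]-b[0],b[2]-b[1]]
        e.sort(key=lambda v:-np.hypot(*v));a=np.arctan2(e[0][1],e[0][0])
        out.append((b.mean(0).round(1),np.hypot(*e[0]).round(1),np.hypot(*e[1]).round(1),round((a+1e-9)%np.pi,3)))
    return out
def hsv(im): return cv2.cvtColor(im["pixels"],cv2.COLOR_RGB2HSV)
def blue(im):
    h=hsv(im);return (h[...,0]>108)&(h[...,0]<128)&(h[...,1]>150)&(h[...,2]>50)
def down(a):
    "tool pointing down, finger closing line (tool y) at world angle a"
    y=np.array([np.cos(a),np.sin(a),0]);z=np.array([0,0,-1.]);return Rt.from_matrix(np.stack([np.cross(y,z),y,z],1)).as_rotvec()
def rd(): return r.get_obs()
E
python3 - <<'E'
from h import *
im=dict(np.load('/tmp/top0.npz'));P=cloud(im);X,Y,Z=P[...,0],P[...,1],P[...,2]
m=blue(im)
for b in blobs(m,20,im): print("blue",b)
h=hsv(im);roi=lambda a,b,c,d:(slice(b,d),slice(a,c))
def sub(name,s,mask,z):
    q=np.zeros((480,640),bool);q[s]=mask[s]
    q=cv2.morphologyEx(q.astype(np.uint8),cv2.MORPH_OPEN,np.ones((3,3)))
    for b in blobs(q,z,im,amin=150): print(name,b)
white=(h[...,1]<70)&(h[...,2]>190)
sub("shelf",roi(450,245,556,370),white,12)
sub("shelfZ",roi(450,245,556,370),(Z>6)&(Z<30),12)
sub("off",roi(395,170,510,250),Z>20,30)
sub("stop",roi(285,165,395,205),(Z>3),0)
sub("stoptop",roi(285,165,395,205),(Z>33),45)
s=roi(280,225,400,330)
sub("grip",s,Z>72,80)
sub("lug?",s,(Z>45)&(Z<72),60)
sub("tray",s,(Z>24)&(Z<42),34)
sub("board",roi(165,215,275,315),(Z>4),8)
for u,v in((290,120),(340,300),(504,306),(450,209),(220,290)):print(u,v,P[v,u].round(1))
E
```

```text
blue (array([452.9, -61.1], dtype=float32), np.float32(154.1), np.float32(10.7), np.float32(2.855))
blue (array([455.7,  70.4], dtype=float32), np.float32(153.8), np.float32(9.9), np.float32(2.856))
blue (array([489.3, 281.8], dtype=float32), np.float32(153.3), np.float32(15.5), np.float32(0.13))
blue (array([493.2, 382.7], dtype=float32), np.float32(151.0), np.float32(10.5), np.float32(0.115))
blue (array([504.7, 332. ], dtype=float32), np.float32(153.2), np.float32(15.7), np.float32(0.085))
blue (array([508.3, 228.9], dtype=float32), np.float32(151.0), np.float32(10.6), np.float32(0.102))
shelf (array([ 385.7, -383.9], dtype=float32), np.float32(237.3), np.float32(197.3), np.float32(0.055))
shelfZ (array([ 386.6, -383.8], dtype=float32), np.float32(255.9), np.float32(202.9), np.float32(0.037))
stop (array([691.5,  24.7], dtype=float32), np.float32(235.2), np.float32(56.6), np.float32(1.481))
stoptop (array([664.5,  27.9], dtype=float32), np.float32(226.4), np.float32(8.4), np.float32(1.481))
grip (array([459.3,  24.4], dtype=float32), np.float32(95.0), np.float32(17.9), np.float32(2.858))
tray (array([445.9, -52. ], dtype=float32), np.float32(176.8), np.float32(51.7), np.float32(2.858))
tray (array([520.5,   6. ], dtype=float32), np.float32(65.1), np.float32(29.5), np.float32(1.26))
tray (array([465.7,  59.8], dtype=float32), np.float32(174.8), np.float32(106.7), np.float32(3.108))
board (array([490.7, 330.6], dtype=float32), np.float32(239.2), np.float32(199.1), np.float32(1.656))
290 120 [8.728e+02 1.546e+02 4.000e-01]
340 300 [401.5  25.8  30.6]
504 306 [ 386.4 -384.6   13. ]
450 209 [ 633.9 -259.6    2.5]
220 290 [426.3 324.   30.8]
```

```bash
python3 - <<'E'
from h import *
im=dict(np.load('/tmp/top0.npz'));P=cloud(im)
g=np.array([459.3,24.4]);a=-0.283;R=np.array([[np.cos(a),np.sin(a)],[-np.sin(a),np.cos(a)]])
q=(P[...,:2]-g)@R.T;s=abs(q[...,1])<18
for x in range(-95,96,10):
    k=s&(abs(q[...,0]-x)<5);print(x,P[...,2][k].max().round() if k.any() else None,end=' | ')
print()
# offcut floor
h=hsv(im);m=np.zeros((480,640),np.uint8);m[170:250,395:510]=((P[...,2]<30)&(h[...,1]<60))[170:250,395:510]
print("off",blobs(cv2.morphologyEx(m,cv2.MORPH_CLOSE,np.ones((5,5))),15,im,amin=400))
m[:]=0;m[60:345]=0
o=rd();r.move_l(o["tool_pos"]+[0,0,110])
for aa in (a+np.pi/2,a-np.pi/2):
    print(aa,r.ik([g[0],g[1],150],down(aa)))
E
```

```text
-95 4.0 | -85 5.0 | -75 38.0 | -65 38.0 | -55 41.0 | -45 81.0 | -35 84.0 | -25 84.0 | -15 83.0 | -5 83.0 | 5 85.0 | 15 83.0 | 25 83.0 | 35 84.0 | 45 84.0 | 55 37.0 | 65 39.0 | 75 69.0 | 85 31.0 | 95 4.0 | 
off [(array([ 644.6, -257.2], dtype=float32), np.float32(235.8), np.float32(175.3), np.float32(1.585))]
1.2877963267948966 [-1.13804913e-01  3.08181166e-01  1.80966472e+00 -4.44089210e-16
  1.02374677e+00 -1.40160124e+00]
-1.8537963267948965 [-1.13804913e-01  3.08181166e-01  1.80966472e+00 -4.44089210e-16
  1.02374677e+00  1.73999141e+00]
```

```bash
python3 - <<'E'
from h import *
a=-0.283
r.move_pose([459.3,24.4,190],down(a+np.pi/2))
r.set_gripper(50)
print(r.move_l([459.3,24.4,46],force_limit=15,max_speed=120))
r.set_gripper(5);o=rd();print(o["grip_width"],o["grasp_force"],o["tool_pos"],Rt.from_rotvec(o["eef_rot"]).as_matrix()[:2,1],o["wrist_force"])
r.set_gripper(50);r.move_l(o["tool_pos"]+[0,0,100])
r.move_pose([560,-120,330],down(a+np.pi/2))
r.hold(.2);o=rd();im=r.get_image("wrist");cv2.imwrite("pics/w1.png",im["pixels"][...,::-1]);np.savez("/tmp/w1.npz",pos=o["tool_pos"],rot=o["eef_rot"],**im);print(rd()["t"])
E
```

```text
False
18.262130892016177 29.999882876873016 [459.41783773  24.57413452  46.10955221] [0.27938994 0.96017767] [0.11770461 2.88823656 1.81002078]
8.6417
```

View pics/w1.png

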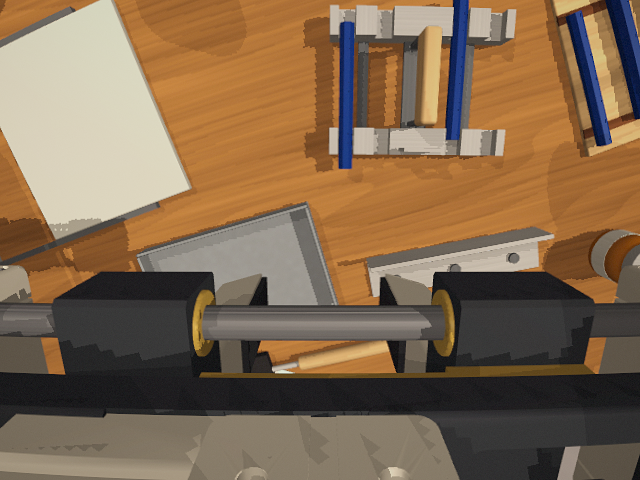

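The wrist view confirms the tray with p canes at (347,95) and (457,70), and the free grooves at tray y = -42 and +84. It also shows the offcut corner at (305,205), the shelf corner at (190,187) and the stop near (460,260).

```bash
python3 - <<'E'
from h import *
d=dict(np.load('/tmp/w1.npz'));o={"tool_pos":d["pos"],"eef_rot":d["rot"]}
print("off z30",onplane([[138,255],[306,204]],30,d,o).round(1))
print("shelf z12",onplane([[190,187],[52,245],[113,0]],12,d,o).round(1))
print("stop z45 face edge",onplane([[367,266],[551,228]],45,d,o).round(1))
t=dict(np.load('/tmp/top0.npz'))
print("top off z30",onplane([[404,179],[497,179],[499,238],[405,239]],30,t).round(1))
print("p canes",blobs(blue(d),28,d,o))
E
```

```text
off z30 [[ 560.4 -365.4   30. ]
 [ 557.9 -139.9   30. ]]
shelf z12 [[ 498.5 -276.    12. ]
 [ 517.  -485.2   12. ]
 [ 267.8 -288.1   12. ]]
stop z45 face edge [[650.4 -88.7  45. ]
 [666.7 140.7  45. ]]
top off z30 [[ 706.5 -137.9   30. ]
 [ 705.8 -372.9   30. ]
 [ 555.6 -372.3   30. ]
 [ 553.3 -137.7   30. ]]
p canes [(array([451.5, -60. ], dtype=float32), np.float32(160.1), np.float32(15.2), np.float32(2.858)), (array([509.8, 222.6], dtype=float32), np.float32(157.5), np.float32(18.9), np.float32(0.1)), (array([496.2, 279.1], dtype=float32), np.float32(139.7), np.float32(21.5), np.float32(0.111)), (array([458.7,  69.3], dtype=float32), np.float32(151.7), np.float32(17.5), np.float32(2.855))]
```

```bash
cat >> h.py <<'E'
A=-0.283;G=np.array([459.4,24.6])
ux=np.array([np.cos(A),np.sin(A)]);uy=np.array([-np.sin(A),np.cos(A)])
def canes():
    im=r.get_image("top");return [b for b in blobs(blue(im),16,im) if b[0][1]>150 and b[1]>120]
def say(*a):
    o=rd();print(*a,"t",o["t"].__round__(1),"w",round(o["grip_width"],1),"f",round(o["grasp_force"],1),"p",o["tool_pos"].round(1),"F",o["wrist_force"].round(1));return o
def held():
    o=rd();return o["grasp_force"]>5 and o["grip_width"]>10
def pick(near,open_=40):
    c=min(canes(),key=lambda b:np.hypot(*(b[0]-near)));print(c)
    x,y=map(float,c[0]);R=down(float(c[3])-(np.pi if c[3]>np.pi/2 else 0)+np.pi/2)
    r.move_pose([x,y,150],R);r.set_gripper(open_)
    r.move_l([x,y,40],max_speed=250);hit=r.move_l([x,y,11],force_limit=10,max_speed=60)
    r.set_gripper(5);say("gripped",hit);r.move_l([x,y,150],max_speed=250);say("up");return held()
def groove(yt,z=23.):
    p=G+uy*yt;R=down(A+np.pi/2)
    r.move_pose([*p,150],R);r.move_l([*p,60],max_speed=200);r.hold(.2)
    hit=r.move_l([*p,z],force_limit=8,max_speed=40);say("groove",hit);return rd()["tool_pos"][2]
def lift(z=150): p=rd()["tool_pos"];r.move_l([p[0],p[1],z],max_speed=250)
def offcut(dx):
    R=down(0.0) # fingers close along world x, cane lies along y
    p=[631+dx,-254.]
    r.move_pose([*p,150],R);say("over off");r.move_l([*p,50],max_speed=200);r.hold(.2)
    r.move_l([*p,7],force_limit=8,max_speed=60);r.set_gripper(32);lift();say("off done")
E
python3 - <<'E'
from h import *
print(pick((489,282)))
z=groove(84);print(z)
E
```

```text
(array([489.4, 282.5], dtype=float32), np.float32(153.5), np.float32(15.7), np.float32(0.129))
gripped False t 12.4 w 20.7 f 30.0 p [489.6 282.6  11.3] F [ 0.6 -0.5  1.8]
up t 13.2 w 20.3 f 30.0 p [488.6 282.1 148.7] F [ 0.3 -0.  -2.6]
True
groove True t 15.4 w 20.5 f 30.0 p [482.7 105.3  31.6] F [-1.2 -0.3  5.9]
31.58235500858043
```

```bash
python3 - <<'E'
from h import *
lift();print(held());offcut(-28)
print(pick((505,332)))
z=groove(84);print(z)
if z>28 and held(): lift();print(held());offcut(28)
print(canes())
E
```

```text
True
over off t 17.4 w 20.7 f 30.0 p [ 603.  -252.6  149.7] F [-0.3 -0.1 -1.9]
off done t 20.1 w 31.6 f 0.0 p [ 600.7 -252.8  148.6] F [-0.8  0.4 -0.4]
(array([505. , 332.9], dtype=float32), np.float32(153.7), np.float32(15.9), np.float32(0.084))
gripped True t 24.2 w 20.6 f 30.0 p [505.  332.9  15.8] F [ 0.1  0.  -1.6]
up t 24.9 w 20.6 f 30.0 p [504.2 332.5 148.7] F [ 0.4  0.2 -1.4]
True
groove True t 27.2 w 20.6 f 30.0 p [482.8 105.2  35.8] F [-1.4 -0.6  5.3]
35.77043991274838
True
over off t 29.3 w 20.5 f 30.0 p [ 659.1 -252.5  149.8] F [ 0.4  0.4 -2.4]
off done t 32.0 w 32.0 f 0.0 p [ 657.  -253.   148.5] F [-0.6 -1.3 -1.2]
[(array([487.3, 295.8], dtype=float32), np.float32(153.1), np.float32(10.4), np.float32(0.101)), (array([493.5, 383.7], dtype=float32), np.float32(151.6), np.float32(10.6), np.float32(0.117))]
```

The cane that was at (508,229) has been knocked to (487,296), still on the board. Next, the two thin ones.

```bash
python3 - <<'E'
from h import *
def load(near,yt):
    if not pick(near): print("pick failed");return False
    z=groove(yt);print(z)
    if not held() or z>29: return False
    r.set_gripper(23);lift();return True
if load((487,296),-42): print(load((493,383),84))
r.move_pose([430,-150,300],down(A+np.pi/2))
im=r.get_image("top");cv2.imwrite("pics/t2.png",cv2.resize(im["pixels"][160:330,160:560,::-1],(800,340)))
for b in blobs(blue(im),28,im): print((b[0]-G)@np.c_[ux,uy],b)
E
```

```text
(array([487.2, 296.3], dtype=float32), np.float32(153.1), np.float32(10.5), np.float32(0.109))
gripped False t 36.3 w 15.4 f 30.0 p [487.3 296.4  11.2] F [-0.9  0.   1.3]
up t 37.0 w 15.5 f 30.0 p [486.4 295.9 148.8] F [-0.5  0.4 -1. ]
groove True t 39.9 w 15.5 f 30.0 p [447.3 -15.7  23.2] F [-1.1 -0.3  5.5]
23.154337334834167
(array([493.5, 383.8], dtype=float32), np.float32(151.5), np.float32(10.6), np.float32(0.115))
gripped False t 44.8 w 15.2 f 30.0 p [493.6 383.9  11.2] F [-0.3 -0.   0.4]
up t 45.5 w 15.3 f 30.0 p [492.7 383.3 148.6] F [-0.8 -1.  -1.5]
groove True t 48.2 w 15.6 f 30.0 p [482.4 105.2  23.1] F [-1.8 -0.8  5.5]
23.145549319999247
True
[ -0.78968817 -42.40738932] (array([446.8, -15.9], dtype=float32), np.float32(152.8), np.float32(9.6), np.float32(2.855))
[ 17.23702326 -84.34171711] (array([452.4, -61.2], dtype=float32), np.float32(153.0), np.float32(10.8), np.float32(2.86))
[-16.5026122   42.06511326] (array([455.3,  69.6], dtype=float32), np.float32(152.8), np.float32(9.9), np.float32(2.858))
[-0.26957108 83.65224044] (array([482.5, 105. ], dtype=float32), np.float32(152.7), np.float32(9.4), np.float32(2.86))
[ 212.14145495 -224.90854366] (array([ 600.3, -250.6], dtype=float32), np.float32(158.1), np.float32(12.7), np.float32(1.569))
[ 265.30444637 -211.1147409 ] (array([ 655.2, -252.2], dtype=float32), np.float32(154.0), np.float32(15.4), np.float32(1.569))
```

View pics/t2.png

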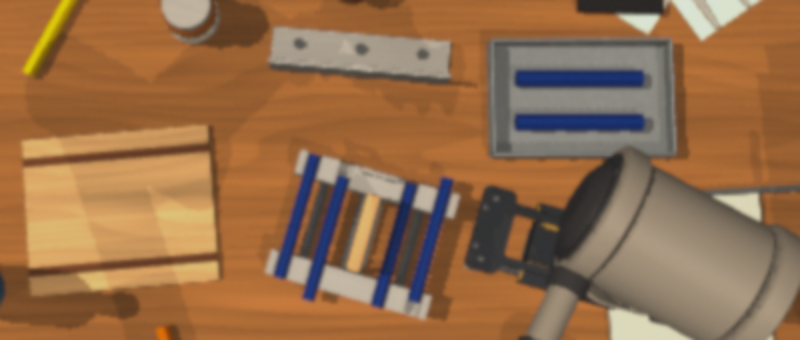

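All four thin canes lie in grooves, with groove y = ±42 and ±84 as measured. Both thick ones are in the offcut tray and the board is empty. Next is squaring up.

```bash
cat >> h.py <<'E'
S=-0.085;sf=np.array([659.,26.]);su=np.array([np.cos(S),np.sin(S)])
def turnl(p,b,sp): r.move_l(np.array(p,float),frame=down(b),max_speed=sp)
def press():
    "tray held over its start line, 115 mm before the stop: set down, slide, press"
    p=sf-su*122
    r.move_l([*p,60],max_speed=80);r.hold(.2)
    print("down",r.move_l([*p,43],force_limit=6,max_speed=25));o=say("on bench")
    z=o["tool_pos"][2]
    hit=r.move_l([*(sf-su*60),z],force_limit=18,max_speed=30);say("press",hit);r.hold(.4);o=say("held")
    print("dist to face",((sf-o["tool_pos"][:2])@su).round(1));return o
E
python3 - <<'E'
from h import *
for b in (A,A+np.pi): print(r.ik([*G,150],down(b)))
r.move_pose([*G,150],down(A+np.pi/2));print(rd()["joints"].round(2));r.set_gripper(40)
r.move_l([*G,46],max_speed=120);r.set_gripper(5);say("grip")
r.move_l([*G,110],max_speed=80);r.hold(.2);say("lifted");print(rd()["joints"].round(2))
for b in (A,A+np.pi,A-np.pi/2): print(r.ik([480,24.6,110],down(b)))
E
```

```text
[-1.13341866e-01  3.08366787e-01  1.80938408e+00 -4.44089210e-16
  1.02384179e+00  1.69658134e-01]
[-1.13341866e-01  3.08366787e-01  1.80938408e+00 -4.44089210e-16
  1.02384179e+00 -2.97193452e+00]
[-0.11  0.31  1.81 -0.    1.02 -1.4 ]
grip t 53.5 w 17.6 f 30.0 p [459.6  24.6  46.3] F [-0.1 -0.3  3.8]
lifted t 54.6 w 18.0 f 30.0 p [459.1  24.6 109.5] F [-1.1 -0.6 -8.1]
[-0.11  0.37  1.86 -0.    0.92 -1.4 ]
[-1.08429991e-01  3.96803173e-01  1.80569583e+00 -4.44089210e-16
  9.39093653e-01  1.74570009e-01]
[-1.08429991e-01  3.96803173e-01  1.80569583e+00 -4.44089210e-16
  9.39093653e-01 -2.96702264e+00]
[-1.08429991e-01  3.96803173e-01  1.80569583e+00 -4.44089210e-16
  9.39093653e-01  1.74536634e+00]
```

```bash
python3 - <<'E'
from h import *
turnl([400,22,110],A+.1,35)
turnl([*(sf-su*180),110],S-np.pi/2,50);say("turned")
press();r.get_obs()
im=r.get_image("scene");cv2.imwrite("pics/s3.png",im["pixels"][150:390,150:470,::-1].repeat(2,0).repeat(2,1))
E
```

```text
turned t 58.3 w 18.2 f 30.0 p [479.4  41.3 109.9] F [-0.3 -0.3 -8.4]
down True
on bench t 60.1 w 17.7 f 30.0 p [537.3  36.4  46.3] F [1.2 0.6 3.7]
press True t 60.6 w 17.9 f 30.0 p [537.2  36.4  46.2] F [-1.5 -0.2  4. ]
held t 61.0 w 17.7 f 30.0 p [537.2  36.4  46.2] F [-2.9 -0.4  5.3]
dist to face 122.2
```

View pics/s3.png

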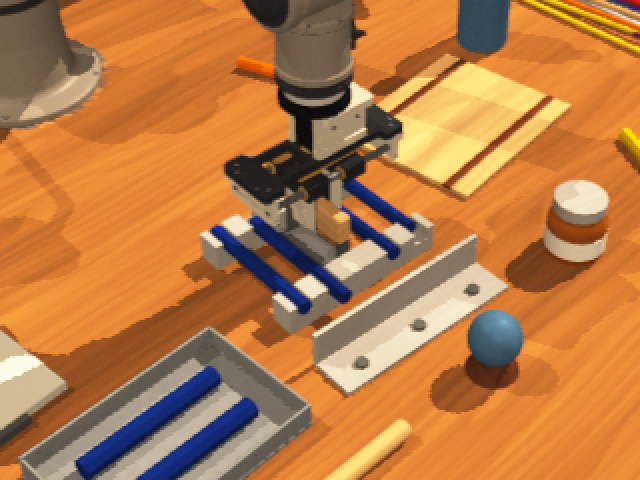

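Tray is turned with its plain back end toward the stop, canes down. The slide stopped at once (stiction on the bench), so I'll unload it by about 1.5 mm and retry.

```bash
cat >> h.py <<'E'
def slide(z,lim=18):
    for i in range(5):
        hit=r.move_l([*(sf-su*65),z],force_limit=lim,max_speed=30);o=say("slide",hit)
        d=(sf-o["tool_pos"][:2])@su;print("dist",d.round(1))
        if d<88: break
    r.hold(.4);say("held")
E
python3 - <<'E'
from h import *
p=rd()["tool_pos"];r.move_l([p[0],p[1],48],max_speed=20);r.hold(.3);say("up")
slide(47.8)
E
```

```text
up t 61.7 w 18.2 f 30.0 p [537.   36.4  47.7] F [-0.1 -0.  -8.8]
slide True t 63.2 w 17.9 f 30.0 p [583.2  32.5  46.6] F [-1.7  0.3 -0.8]
dist 76.0
held t 63.6 w 17.5 f 30.0 p [583.   32.5  46.2] F [-1.4  0.   5.6]
```

```bash
cat >> h.py <<'E'
def seat():
    p=rd()["tool_pos"]
    hit=r.move_l([*(p[:2]+su*15),p[2]+1],force_limit=30,max_speed=30);say("seat",hit)
def flush():
    im=r.get_image("top");o=rd();y=Rt.from_rotvec(o["eef_rot"]).as_matrix()[:2,1];x=np.array([y[1],-y[0]])
    for b in blobs(blue(im),28,im):
        if np.hypot(*(b[0]-o["tool_pos"][:2]))<130: print(((b[0]-o["tool_pos"][:2])@np.c_[x,y]).round(1),b[1],b[3])
    return im
E
python3 - <<'E'
from h import *
seat();im=flush()
cv2.imwrite("pics/t4.png",cv2.resize(im["pixels"][160:330,260:460,::-1],(800,600)))
E
```

```text
seat True t 64.0 w 18.0 f 30.0 p [584.1  32.7  46. ] F [-2.9 -0.2  5.8]
```

View pics/t4.png

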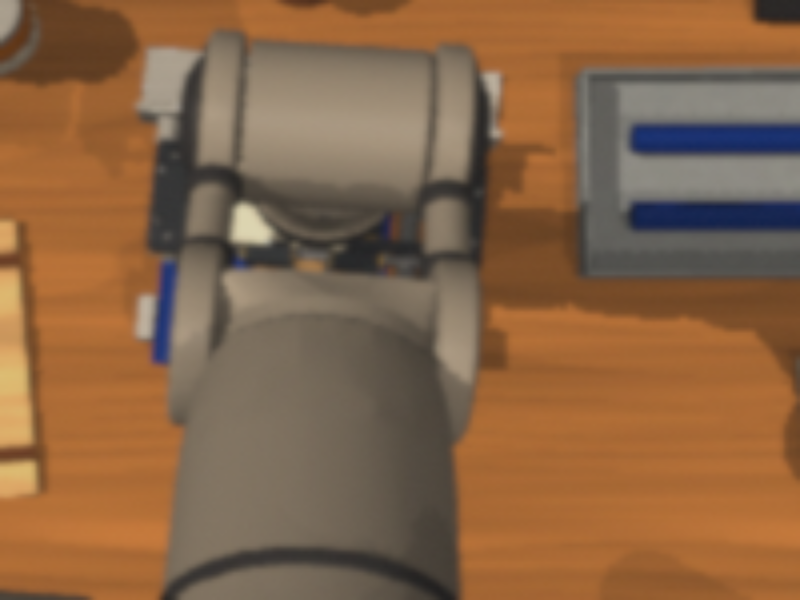

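The arm hides the tray from above, so I'll use the scene camera.

```bash
python3 - <<'E'
from h import *
im=r.get_image("scene");cv2.imwrite("pics/s5.png",cv2.resize(im["pixels"][220:370,220:420,::-1],(800,600),interpolation=cv2.INTER_CUBIC))
E
```

```text
(no output)
```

View pics/s5.png

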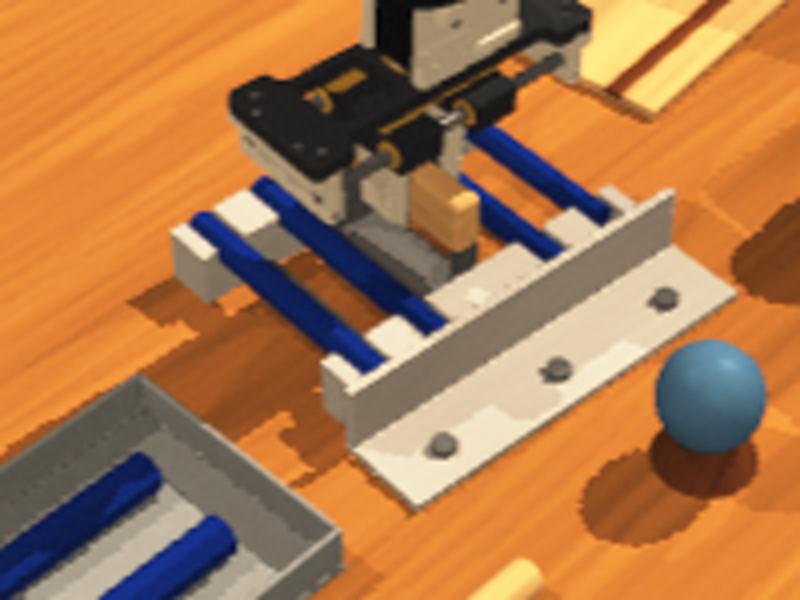

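```bash
cat >> h.py <<'E'
def squeeze(F=15,n=14,z=46.3):
    p=rd()["tool_pos"][:2].copy()
    for i in range(n):
        p=p+su*1.0;r.move_l([*p,z],max_speed=15);o=rd();f=-o["wrist_force"][:2]@su
        if f>F: break
    r.hold(.2);say("squeeze",i,round(float(f),1),"m",rd()["moment"].round(2))
E
python3 - <<'E'
from h import *
squeeze()
E
```

```text
squeeze 4 17.6 m [ 0.06  2.63 -0.25] t 65.6 w 17.7 f 30.0 p [584.2  32.7  45.9] F [-16.   -0.2  11.2]
```

Firm, static press of about 17 N with no further advance. Now back off, turn round, and press the door end.

```bash
python3 - <<'E'
from h import *
p=rd()["tool_pos"][:2]
r.move_l([*(p-su*3),47.5],max_speed=20);r.move_l([*(p-su*60),50],max_speed=60)
r.move_l([*(p-su*100),110],max_speed=80);say("off")
turnl([420,25,110],S+.05,40)
turnl([*(sf-su*180),110],S+np.pi/2,50);say("turned")
p=sf-su*122
r.move_l([*p,60],max_speed=80);r.move_l([*p,48.5],max_speed=30);r.hold(.3);say("low")
slide(47.8);squeeze()
im=r.get_image("scene");cv2.imwrite("pics/s6.png",cv2.resize(im["pixels"][220:370,220:420,::-1],(800,600),interpolation=cv2.INTER_CUBIC))
E
```

```text
off t 68.3 w 17.7 f 30.0 p [484.6  41.2 109.7] F [-0.3  0.  -7.9]
turned t 71.7 w 17.5 f 30.0 p [479.5  41.3 109.9] F [-0.6 -0.6 -9.3]
low t 73.7 w 17.5 f 30.0 p [537.4  36.4  48.4] F [ 0.2  1.1 -7.7]
slide True t 75.1 w 17.9 f 30.0 p [582.8  32.7  47.5] F [-1.  -0.3 -1.2]
dist 76.5
held t 75.5 w 18.0 f 30.0 p [581.4  32.9  46. ] F [-0.8 -0.5 -2.3]
squeeze 4 15.2 m [ 0.08  2.02 -0.17] t 77.0 w 17.9 f 30.0 p [582.4  32.9  45.9] F [-15.4   0.5   8.7]
```

View pics/s6.png

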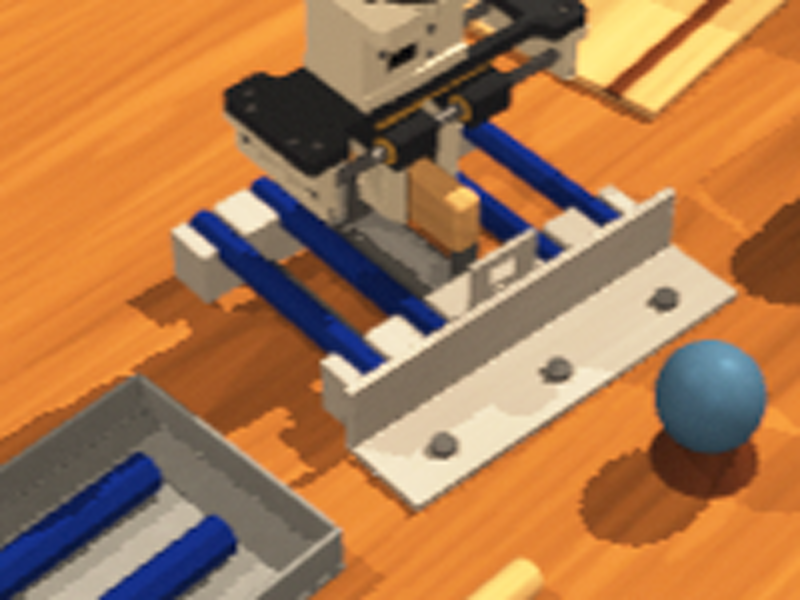

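The door end with its lug is pressed against the stop and the canes are down. I'll release, check flushness from above, then re-grip with the wrist turned half round for the kiln.

```bash
python3 - <<'E'
from h import *
p=rd()["tool_pos"].copy()
r.set_gripper(40);r.move_l([p[0],p[1],150],max_speed=150)
r.move_pose([430,-220,250],down(S-np.pi/2));print(rd()["joints"].round(2))
im=r.get_image("top");c=sf+su*4.3-su*80;uyS=np.array([-su[1],su[0]])
for b in blobs(blue(im),28,im):
    if np.hypot(*(b[0]-c))<140: print(((b[0]-c)@np.c_[su,uyS]).round(1),b[1],b[3])
P=cloud(im);q=np.linalg.norm(P[...,:2]-c,axis=2)<80
print("grip",blobs(q&(P[...,2]>72),80,im))
K=np.array([386.5,-384.5])
print(r.ik([*K,150],down(0.055+np.pi)))
d=cv2.morphologyEx(((hsv(im)[...,1]<70)&(hsv(im)[...,2]>190)).astype(np.uint8),cv2.MORPH_OPEN,np.ones((3,3)));print([b for b in blobs(d,12,im,amin=3000)])
cv2.imwrite("pics/t7.png",cv2.resize(im["pixels"][160:380,260:560,::-1],(800,587)))
E
```

```text
[-0.63  0.25  1.59  0.    1.3   1.02]
[  0.4 -83.3] 153.5 3.053
[  0.5 -42. ] 155.5 3.052
[ 1.3 42.3] 155.9 3.047
[ 1.7 84.2] 153.9 3.054
grip [(array([582.3,  31.8], dtype=float32), np.float32(93.8), np.float32(17.9), np.float32(3.048))]
[-9.23403817e-01  4.50684269e-01  1.58100563e+00 -8.88178420e-16
  1.10990275e+00  2.16318884e+00]
[(array([ 828.1, -397.9], dtype=float32), np.float32(264.5), np.float32(246.5), np.float32(0.997))]
```

View pics/t7.png

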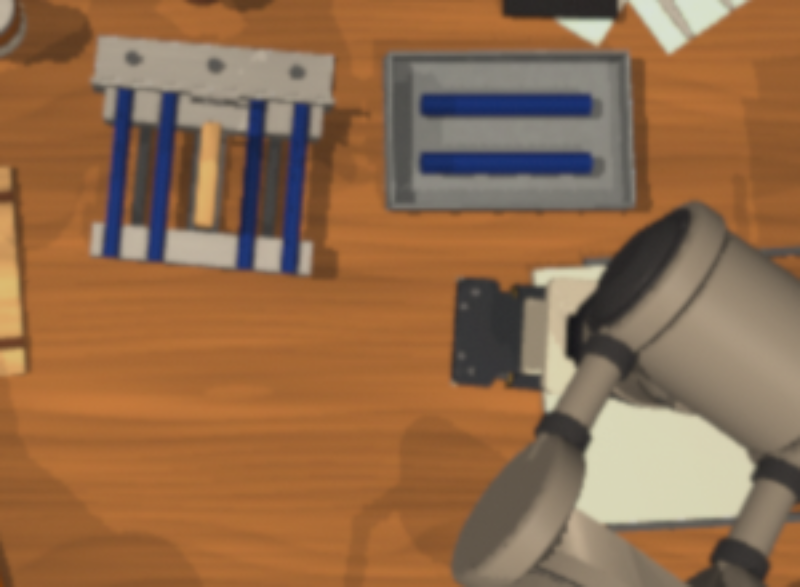

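All four canes are flush within about 2 mm. Next I'll carry the tray to the shelf.

```bash
python3 - <<'E'
from h import *
g=np.array([582.6,32.3])
r.move_pose([*g,150],down(S-np.pi/2));r.set_gripper(40)
r.move_l([*g,46],max_speed=120);r.set_gripper(5);say("grip")
r.move_l([*(g-su*10),48],max_speed=20);r.move_l([*(g-su*60),115],max_speed=70);say("lift")
K=np.array([386.5,-384.5]);M=[470,-150,115.]
turnl(M,.75,90);say("mid")
turnl([*K,115],.055,90);r.hold(.3);say("over");print(held())
r.move_l([*K,66],max_speed=50);r.hold(.2)
print(r.move_l([*K,56],force_limit=7,max_speed=20));say("down")
E
```

```text
grip t 83.6 w 17.7 f 30.0 p [582.8  32.5  46.4] F [-0.5  0.7  2.5]
lift t 85.6 w 17.7 f 30.0 p [522.8  37.4 114.6] F [ 0.1  0.3 -8.4]
mid t 88.2 w 17.9 f 30.0 p [ 470.  -149.9  115. ] F [ 0.1  0.6 -9.1]
over t 91.4 w 18.0 f 30.0 p [ 386.5 -384.4  115. ] F [ 0.6 -0.7 -8.9]
True
True
down t 93.2 w 17.7 f 30.0 p [ 386.5 -384.6   58.4] F [-0.1  0.1  4.1]
```

Set down on the shelf. Release, back away and check.

```bash
python3 - <<'E'
from h import *
p=rd()["tool_pos"].copy()
r.set_gripper(40);r.move_l([p[0],p[1],190],max_speed=150)
r.move_pose([430,60,300],down(0.055+np.pi/2))
im=r.get_image("top");P=cloud(im);K=p[:2]
q=np.linalg.norm(P[...,:2]-K,axis=2)<70
g=blobs(q&(P[...,2]>84),92,im);print("grip",g)
c=g[0][0];a=g[0][3];x=np.array([np.cos(a),np.sin(a)]);y=np.array([-x[1],x[0]])
for b in blobs(blue(im),40,im):
    if np.hypot(*(b[0]-c))<140: print(((b[0]-c)@np.c_[x,y]).round(1),b[1],b[3])
qq=P[...,:2]-c
for s in(-75,75):
    k=(abs(qq@x-s)<6)&(abs(qq@y)<18);print(s,P[...,2][k].max())
say("t");cv2.imwrite("pics/t8.png",cv2.resize(im["pixels"][160:380,370:640,::-1],(733,597)))
E
```

```text
grip [(array([ 386.3, -381.7], dtype=float32), np.float32(96.2), np.float32(17.9), np.float32(1.627))]
[-2.7 84. ] 157.7 1.625
[-2. 42.] 157.9 1.622
[ -2.9 -42.3] 159.0 1.619
[ -3.1 -83.6] 157.8 1.623
-75 50.022490573087964
75 80.68777007761027
t t 96.5 w 39.9 f 0.0 p [430.2  59.3 299.6] F [-1.4  0.1 -0.1]
```

View pics/t8.png

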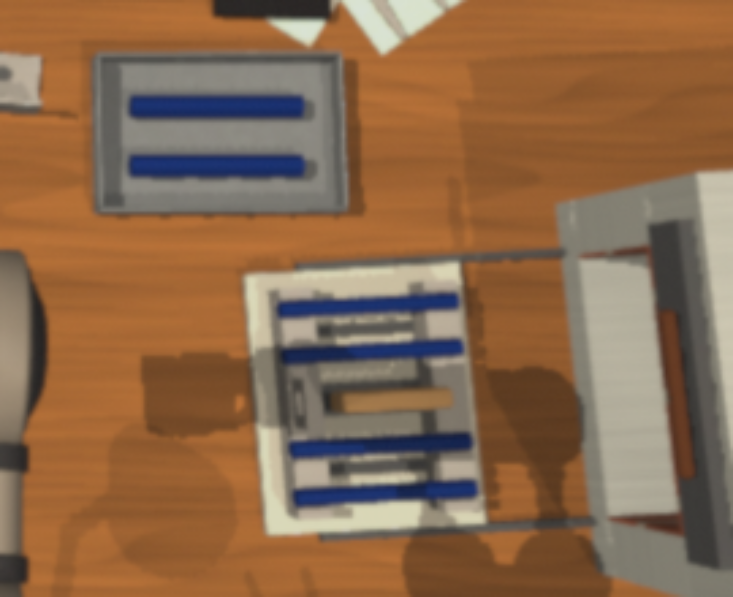

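The tray is centred and square with its lug end away from the kiln. The cane offsets read about -2.7 mm, probably parallax, so I'll take one close wrist view before handing in.

```bash
python3 - <<'E'
from h import *
w=r.get_image("wrist");m=w["mount"];print(m.round(2))
# put the camera over the tray centre with tool down, y along 0.055
Rm=Rt.from_rotvec(down(.055)).as_matrix();C=np.array([386.4,-383,0])
off=Rm@m[:3,3];ax=Rm@m[:3,2];h=330
cam=C-ax*(h/-ax[2]);tcp=cam-off;print(tcp)
r.move_pose(tcp,down(.055));r.hold(.3);o=rd();im=r.get_image("wrist")
x=np.array([np.cos(1.626),np.sin(1.626)]);y=np.array([-x[1],x[0]]);P=cloud(im,o)
for b in blobs(blue(im),46,im,o):
    print(((b[0]-C[:2])@np.c_[x,y]).round(1),b[1:])
q=(P[...,:2]-C[:2])@np.c_[x,y];k=(abs(P[...,2]-46)<3)&(abs(q[...,1])<115)&~blue(im)&(abs(q[...,0])<95)
for s in(-63,0,63):
    t=q[...,0][k&(abs(q[...,1]-s)<8)];print("block ends",s,np.percentile(t,[1,99]).round(1))
g=blobs((P[...,2]>88)&(abs(q[...,1])<25)&(abs(q[...,0])<60),92,im,o);print(g,((g[0][0]-C[:2])@np.c_[x,y]))
h_=hsv(im);wm=((P[...,2]>8)&(P[...,2]<16)).astype(np.uint8);ks=(P[...,:2][wm>0]-C[:2])@np.c_[x,y]
print("shelf extents",np.percentile(ks,[1,99],axis=0))
cv2.imwrite("pics/w9.png",im["pixels"][...,::-1])
E
```

```text
[[ 0.0000e+00 -9.7000e-01 -2.5000e-01  6.5800e+01]
 [ 1.0000e+00 -0.0000e+00  0.0000e+00  7.0000e-02]
 [-0.0000e+00 -2.5000e-01  9.7000e-01 -1.5883e+02]
 [ 0.0000e+00  0.0000e+00  0.0000e+00  1.0000e+00]]
[ 385.21668697 -364.59329603  171.17216029]
[-77.8 -39.4] (np.float32(10.4), np.float32(7.5), np.float32(0.052))
[-77.4  38.3] (np.float32(9.5), np.float32(6.6), np.float32(0.06))
[  58.7 -239.7] (np.float32(43.6), np.float32(14.3), np.float32(1.823))
[ 33.3 -83.1] (np.float32(91.2), np.float32(16.5), np.float32(1.619))
[ 19.3 -41.8] (np.float32(119.7), np.float32(15.8), np.float32(1.621))
[19.3 40.5] (np.float32(119.7), np.float32(15.7), np.float32(1.626))
[33.5 82. ] (np.float32(91.8), np.float32(16.6), np.float32(1.633))
[ 115.9 -201.4] (np.float32(147.1), np.float32(24.0), np.float32(1.57))
block ends -63 [49.8 78.6]
block ends 0 [-80.1  79.8]
block ends 63 [50.5 79.2]
[(array([ 374.1, -446.9], dtype=float32), np.float32(269.2), np.float32(222.8), np.float32(0.063))] [-63.12399272  15.80697988]
shelf extents [[ -47.41397104 -265.46125401]
 [ 181.05699085  125.43328279]]
```

View pics/w9.png

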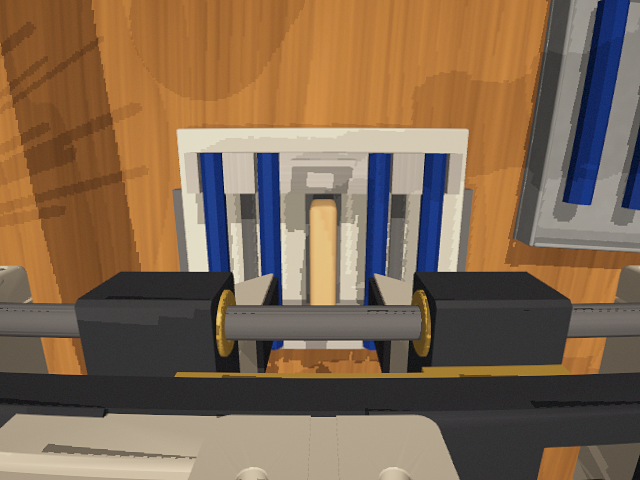

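The wrist view shows the cane ends (row 152) in line with the tray's door end: canes at +79 mm, block at +79 mm. The shelf edge is at row 129 and the side margins look even. I'll do a last centring check from the shelf corners, then hand in.

```bash
python3 - <<'E'
from h import *
o=rd();im=r.get_image("wrist");C=np.array([386.4,-383])
x=np.array([np.cos(1.626),np.sin(1.626)]);y=np.array([-x[1],x[0]])
e=(onplane([[179,129],[467,129]],12,im,o)[:,:2]-C)@np.c_[x,y];print(e.round(1))
dx=e[:,0].mean()-100;dy=e[:,1].mean();print("shelf centre rel. tray",dx,dy)
if abs(dx)<10 and abs(dy)<10:
    r.move_pose([430,60,300],down(0.055+np.pi/2));r.hold(.3);print(r.finish_job())
E
```

```text
[[  97.9  117.3]
 [  98.1 -118.2]]
shelf centre rel. tray -1.9619125664709287 -0.4406666349816035
the job is handed in; nothing more can be done
None
```

The job is handed in: both thin canes are in the tray and both thick ones in the offcut tray. After pressing both tray ends on the stop, the canes measured flush to about 2 mm, and the tray lies square on the kiln shelf, about 2 mm off centre, with its lug end away from the kiln.

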